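# Lay out the stationery by length

### The job

Lay the marker, the glue stick, the eraser and the pencil sharpener in the row of four grey trays in order of length, one to a tray: the longest in the tray next to the round paper-clip tub, and so on down to the shortest next to the staple box. Each should lie lengthwise along the middle of its tray, flat on the tray's floor, and the tub and the staple box must stay where they are.

Things in the scene. Friction and masses are not known exactly. Their poses are not given: they have to be found in the camera images.
- marker_center (a point): white marker pen with blue cap, the longest of the four: 136 mm long, round, 16 mm thick, lying on the worktop; the point is its centre, 8 mm above its underside; y along its length
- glue_center (a point): glue stick with white barrel and black cap, second in length: 90 mm long, 25 mm thick, lying on its side; the point is its centre, 12 mm above its underside; y along its length, x across it, z up
- eraser_center (a point): flat eraser, white with a dark blue sleeve, third in length: 58 mm long, 22 mm wide, 12 mm high; the point is its centre, 6 mm above its underside; y along its length, x across it, z up
- sharpener_center (a point): small pale metal pencil sharpener, the shortest: 24 mm long, 15 mm wide, 13 mm high; the point is its centre, 6 mm above its underside; y along its length, x across it, z up
- bay_1: shallow open grey tray, 165 x 48 mm outside, 5 mm high, 2 mm floor, rim 3 mm above the floor, inside 157 x 36 mm; fixed; origin: centre of its underside, on the worktop; x along its length, y across it, z up. Leftmost (+y) of four alike, side by side in a straight row 60 mm apart
- bay_2: shallow open grey tray, 165 x 48 mm outside, 5 mm high, 2 mm floor, rim 3 mm above the floor, inside 157 x 36 mm; fixed; origin: centre of its underside, on the worktop; x along its length, y across it, z up. Second from the left
- bay_3: shallow open grey tray, 165 x 48 mm outside, 5 mm high, 2 mm floor, rim 3 mm above the floor, inside 157 x 36 mm; fixed; origin: centre of its underside, on the worktop; x along its length, y across it, z up. Third from the left
- bay_4: shallow open grey tray, 165 x 48 mm outside, 5 mm high, 2 mm floor, rim 3 mm above the floor, inside 157 x 36 mm; fixed; origin: centre of its underside, on the worktop; x along its length, y across it, z up. Rightmost of the four
- tub: round tub of paper clips with black lid, 55 mm across, 37 mm high, loose, standing at one end of the row of trays (either end), 75 mm from the middle of the end tray; origin: centre of its underside
- box: grey card box of staples, 51 x 75 x 24 mm, loose, lying at the other end of the row, 75 mm from the middle of the end tray; origin: centre of its underside; y along its length
Mind the look-alikes: they are no part of the job. Leave any blue or turquoise look-alike of the bay_4 alone.

How it is judged:
By the outcome, as a careful person would: the job done as asked, in the order asked, and still so for the second after the job is handed in, with the robot touching nothing.
It also fails if it takes over 99 s, if anything falls off the work surface, if the arm or the gripper's body presses on something with over 40 N, if the wrist force passes 120 N, or if a joint passes its speed limit or range.

### The arm

A 6-joint arm with a two-finger parallel gripper is mounted at the origin on a cart in front of the work surface, level with it; the furniture and walls round the work are solid. World frame = base frame: x ahead of the robot, y to its left, z up, the work surface at z = 0. Lengths are in mm, angles in rad, forces in N, time in s.
With the tool pointing down it reaches from about 275 to 750 mm from the base axis. Payload 10.2 kg.
Tool frame: the origin (TCP) lies between the finger pads; the fingertips stand 11 mm ahead of it and the grasp point (between the pads) lies 8 mm behind it; z points along the fingers, y is the line along which they close (so a half turn about z gives the same grasp; the last joint's range is limited). The gripper opens to 85 mm and grips with 20 to 120 N. Pads are 22 mm wide; open, the fingers measure 114 mm over their backs; the gripper's body (76 mm by 85 mm) begins 54 mm behind the grasp point. The pads swing forward as they close: fully open they stand 13 mm farther back than shut.
Start: joints at [-1.566, 0.313, 1.498, -0, 1.331, -0.223], TCP at [118.55, -511.446, 242.294] pointing down, gripper open.
Joint ranges: [-2.94, 2.94], [-0.97, 2.17], [0.19, 2.56], [-1.23, 4.37], [0.02, 3.11], [-2.88, 2.88]. Speed limits (rad/s): [2.39, 2.39, 3.01, 3.14, 3.14, 3.14].

### API

Orientations are given as a unit quaternion [w, x, y, z].
In Python, from rig import sense, eyes, finish_job gives the robot as it stands.
- The arm moves only by the shell command python3 -m jog 'ROWS' [FORCE]. ROWS is JSON, a list of rows, each a list of 7 numbers: the shift along the tool's x, y, z in m, then the turn, a rotation vector about the tool's x, y, z in rad, then the finger opening in m, from 0 to 0.0854. In form: [[dx, dy, dz, rx, ry, rz, gripper], ...]. A call has 1 to 5 rows; each row shifts and turns the commanded pose from where the row before left it, along the tool's axes as they then stand; what a row does not reach is not made up. A row lasts 1/10 s, in which the tool goes at most 50 mm and 8.59 degrees, less where a joint would pass 70% of its speed; a pose out of reach is approached as far as the arm can. A call is refused whole if a number of a shift passes 0.05 or a number of a turn 0.15, either way. A call with a gripper value outside its range is refused whole. The fingers move at their own pace and stop on an object; FORCE is the grip in N (left out, the last holds). Time passes only in rows, so rows that do not move let the fingers close. It gives the time, the measured TCP pose, the force, the opening and the grip force at its end, in the units of the state.
- sense(): the state, without advancing time (a new reading comes with each control period).
- eyes.capture(name): name is "scene" or "top" or "wrist"; returns the picture (384x512x3 uint8, red, green, blue); there is no depth.
- eyes.calibration(name): a dict with "fx", "fy", "cx", "cy" (pixels), "cam_to_world" (4x4, takes a point from camera to world coordinates); the wrist camera has in their place "mount" (4x4, takes a point from camera to tool coordinates, whose origin is the TCP and whose axes are the flange's). Camera axes: x right, y down, z forward; pixel columns grow to the right and rows downward; lengths in mm; the calibration is good to about 2 mm. A picture is of the moment at which its call begins: read the wrist's pose just before it. calibration takes no time and is no camera call.
- finish_job(): hands the job in; it is judged then, once.
The state is a dict: "time_s": time; "joints": joint angles; "dq": joint speeds; "tau": joint torques, N m; "eef_pos": TCP position; "ee_rot": TCP orientation; "force": force on the tool from outside, world axes, zero at the start; "wrist_torque": the same for the moment, N m; "grip_width": opening from 0.0 (shut) to 1.0 (fully open); "grip_force": force on a finger pad.
Only numpy, scipy, OpenCV 4.12 (cv2) and the standard library are available. Lean on these libraries where they do the work, as an engineer would, in place of code of your own. Each camera call takes 0.05 s, during which the arm holds its last target. There are 200 camera calls.

## Working session

There is one attempt and no reset: what is moved stays moved. The work goes in short steps, Python scripts to look and compute and a shell command to move; the robot and the scene stay as the last step left them, time stands still between calls to the robot, and variables do not carry over. Pictures are saved under pics/ and viewed, at most 14 in all, crops included, and the job is handed in when it is done.

```bash
mkdir -p pics; ls; python3 - <<'E'
from rig import sense, eyes
import cv2,json
s=sense();print(s)
for n in("scene","top"):
    im=eyes.capture(n);cv2.imwrite(f"pics/{n}0.png",cv2.resize(im[:,:,::-1],(800,600),interpolation=cv2.INTER_CUBIC));cv2.imwrite(f"pics/raw_{n}0.png",im[:,:,::-1])
    print(n,eyes.calibration(n))
print(eyes.calibration("wrist"))
E
```

```text
pics
{'time_s': 0.0, 'joints': array([-1.56640800e+00,  3.13442487e-01,  1.49840379e+00, -1.64270872e-05,
        1.33102206e+00, -2.23405982e-01]), 'dq': array([ 0.00140424,  0.00175126, -0.00066015,  0.00014751, -0.00133287,
        0.00062776]), 'tau': array([ 1.59133891e-03, -4.12264180e+01, -2.59739882e+01, -8.09506651e-05,
        4.22146084e-03,  1.26620122e-05]), 'eef_pos': array([ 118.54054159, -511.19866302,  241.75145171]), 'ee_rot': array([-6.34890807e-04,  9.93520304e-01,  1.13652977e-01,  6.17800174e-05]), 'force': array([ 0.81206148, -0.24544035, -0.599583  ]), 'wrist_torque': array([-0.02544107,  0.0534616 ,  0.02878576]), 'grip_force': 0.0, 'grip_width': 1.0019903644451986}
scene {'fx': 415.60946702211766, 'fy': 415.60946702211766, 'cx': 256.94270167181634, 'cy': 192.16456895623804, 'cam_to_world': array([[-7.51378956e-01, -2.90799710e-01,  5.92338749e-01,
        -4.09009898e+02],
       [-6.59864863e-01,  3.34977748e-01, -6.72583282e-01,
         8.13693845e+02],
       [-2.83327697e-03, -8.96228451e-01, -4.43583741e-01,
         7.15730393e+02],
       [ 0.0000000
[... 286 characters left out ...]
.98423146e-01,  5.42466734e-02, -1.44402381e-02,
        -1.76892130e+02],
       [ 2.78787572e-03, -2.09004236e-01, -9.77910761e-01,
         1.66334638e+03],
       [ 0.00000000e+00,  0.00000000e+00,  0.00000000e+00,
         1.00000000e+00]])}
{'fx': 338.9438997967247, 'fy': 338.9438997967247, 'cx': 249.86059593048938, 'cy': 190.09601782919808, 'mount': array([[-4.94621397e-04, -9.63782398e-01, -2.66689415e-01,
         6.71745936e+01],
       [ 9.99999859e-01, -4.24600322e-04, -3.20218975e-04,
         1.00099360e-01],
       [ 1.95385001e-04, -2.66689535e-01,  9.63782472e-01,
        -1.32054934e+02],
       [ 0.00000000e+00,  0.00000000e+00,  0.00000000e+00,
         1.00000000e+00]])}
```

View pics/top0.png

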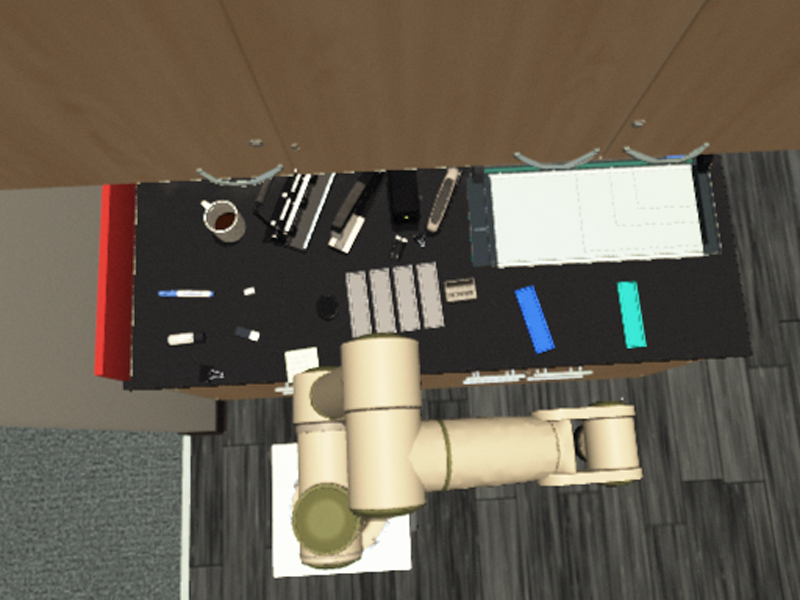

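View pics/scene0.png

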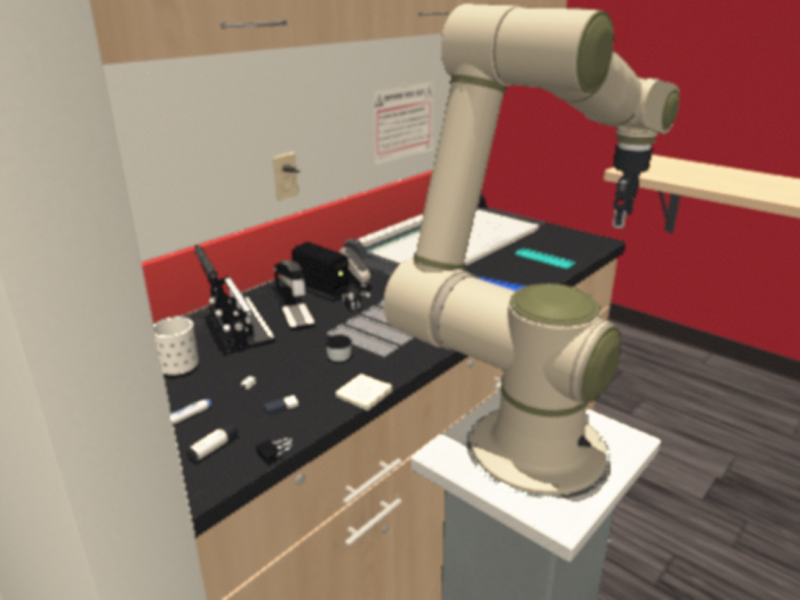

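The tub (327,306) stands at the left (+y) end and the box (460,290) at the right. So the marker (186,294) goes to bay_1, the glue (186,339) to bay_2, the eraser (247,334) to bay_3 and the sharpener (250,292) to bay_4. I'll enlarge this area for a closer reading.

```bash
cat > h.py <<'E'
import numpy as np, cv2
from scipy.spatial.transform import Rotation as R
from rig import sense, eyes
def ray(cal,T,u,v,z):
    d=T[:3,:3]@np.array([(u-cal["cx"])/cal["fx"],(v-cal["cy"])/cal["fy"],1]);o=T[:3,3]
    return o+d*(z-o[2])/d[2]
def tool(s=None):
    s=s or sense();T=np.eye(4);q=s["ee_rot"];T[:3,:3]=R.from_quat([q[1],q[2],q[3],q[0]]).as_matrix();T[:3,3]=s["eef_pos"];return T
def go(xyz,yaw):
    """delta in tool frame (mm) and rotvec to reach tcp xyz pointing down, tool y along world yaw (rad, mod pi)"""
    T=tool();best=None
    for k in(0,1):
        a=yaw+k*np.pi;y=np.array([np.cos(a),np.sin(a),0]);z=np.array([0,0,-1.]);x=np.cross(y,z)
        r=R.from_matrix(T[:3,:3].T@np.c_[x,y,z]).as_rotvec()
        if best is None or np.linalg.norm(r)<np.linalg.norm(best):best=r
    print("tcp",T[:3,3].round(1),"shift mm",(T[:3,:3].T@(np.array(xyz)-T[:3,3])).round(1),"rot",best.round(3),"j",sense()["joints"].round(2))
def snap(name,pic,crop=None,f=None):
    im=eyes.capture(name)[:,:,::-1];cv2.imwrite(f"pics/raw_{pic}.png",im)
    if crop:
        a,b,c,d=crop;im=im[b:d,a:c]
    cv2.imwrite(f"pics/{pic}.png",cv2.resize(im,None,fx=f or 1.5625,fy=f or 1.5625,interpolation=cv2.INTER_CUBIC))
E
python3 - <<'E'
from h import *
im=cv2.imread("pics/raw_top0.png")[160:245,95:315]
cv2.imwrite("pics/topcrop.png",cv2.resize(im,None,fx=3.6,fy=3.6,interpolation=cv2.INTER_CUBIC))
c=eyes.calibration("top")
for n,u,v,z in[("marker",186,294,8),("glue",186,339,12),("eraser",247,334,6),("sharp",250,292,6),("b1",357,304,5),("b2",381,301,5),("b3",405,298,5),("b4",430,295,5),("tub",327,306,37),("box",460,290,24)]:
    print(n,ray(c,c["cam_to_world"],u/1.5625,v/1.5625,z).round(0))
E
```

```text
marker [529. 363.   8.]
glue [415. 360.  12.]
eraser [420. 212.   6.]
sharp [526. 204.   6.]
b1 [480. -61.   5.]
b2 [ 485. -121.    5.]
b3 [ 489. -182.    5.]
b4 [ 493. -244.    5.]
tub [473.  10.  37.]
box [ 498. -319.   24.]
```

View pics/topcrop.png

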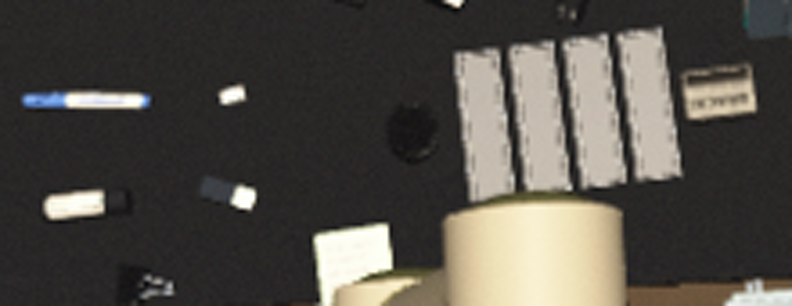

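```bash
python3 -m jog '[[0.041,-0.024,0,0,0,0,0.085],[0.041,-0.024,0,0,0,0,0.085],[0.041,-0.024,0,0,0,0,0.085],[0.041,-0.024,0,0,0,0,0.085],[0.041,-0.024,0,0,0,0,0.085]]' 40
python3 -m jog '[[0.041,-0.024,0,0,0,0,0.085],[0.041,-0.024,0,0,0,0,0.085],[0.041,-0.024,0,0,0,0,0.085],[0.041,-0.024,0,0,0,0,0.085],[0.041,-0.024,0,0,0,0,0.085]]'
python3 -m jog '[[0.041,-0.024,0,0,0,0,0.085],[0,0,0,0,0,0.14,0.085],[0,0,0,0,0,0.015,0.085],[0,0,0,0,0,0,0.085],[0,0,0,0,0,0,0.085]]'
python3 - <<'E'
from h import *
s=sense();print(s["eef_pos"].round(1),s["ee_rot"].round(4),s["joints"].round(2),s["time_s"])
snap("wrist","w1");np.save("w1.npy",tool(s))
E
```

```text
time_s: 0.6
eef_pos: [292.1, -346.6, 242.2]
ee_rot: [-0.0, 0.994, 0.113, -0.0]
force: [-0.5, -0.8, -0.4]
grip_width: 0.995
grip_force: 0.0
time_s: 1.1
eef_pos: [464.8, -183.3, 242.1]
ee_rot: [-0.0, 0.994, 0.114, -0.0]
force: [0.3, -0.7, -0.4]
grip_width: 0.995
grip_force: 0.0
time_s: 1.6
eef_pos: [497.8, -153.1, 242.3]
ee_rot: [0.0, 0.999, 0.037, -0.0]
force: [0.2, -0.2, 1.1]
grip_width: 0.996
grip_force: 0.0
[ 497.8 -153.1  242.3] [ 0.000e+00  9.993e-01  3.690e-02 -1.000e-04] [-0.52  0.3   1.51 -0.    1.33  0.97] 1.6
```

View pics/w1.png

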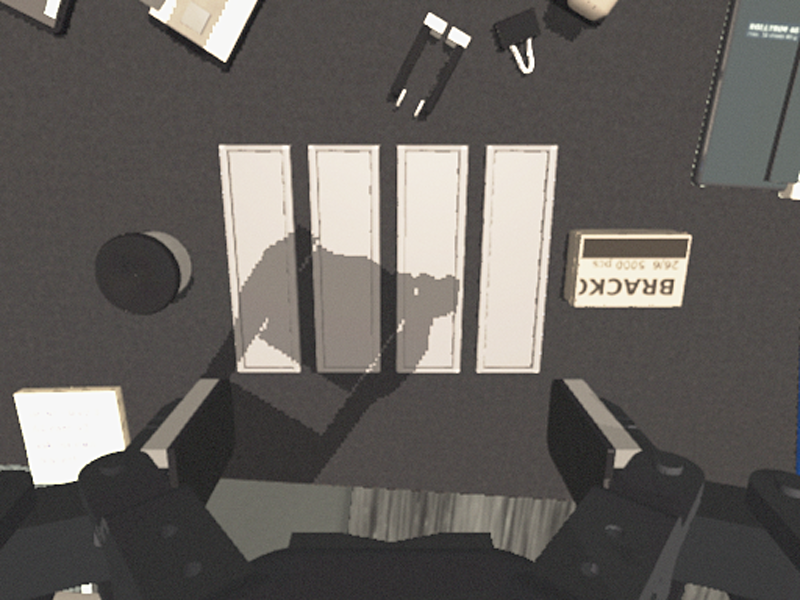

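The picture shows all four trays clearly. Their outer rim corners are at u 219–291, 308–380, 397–468 and 485–557, with the top edge at v≈146 and the bottom at v≈373. The tub is at the left, the box at the right.

```bash
python3 - <<'E'
from h import *
c=eyes.calibration("wrist");T=np.load("w1.npy")@c["mount"]
B=[[(219,146),(291,146),(238,373),(301,373)],[(308,146),(380,146),(316,373),(381,373)],[(397,146),(468,146),(397,373),(461,373)],[(485,146),(557,146),(477,373),(541,373)]]
for b in B:
    P=np.array([ray(c,T,u/1.5625,v/1.5625,5) for u,v in b])
    d=P[:2].mean(0)-P[2:].mean(0)
    print(P.mean(0).round(1),"len",np.linalg.norm(d).round(1),"w",np.linalg.norm(P[0]-P[1]).round(1),np.linalg.norm(P[2]-P[3]).round(1),"yaw",np.arctan2(d[1],d[0]).round(3))
c=eyes.calibration("top");C=c["cam_to_world"]
f=lambda u,v,z:ray(c,C,95+u/3.6,160+v/3.6,z)
for n,a,b,z in[("marker",(22,99.5),(151,100.5),8),("glue",(43,207),(131,200.5),12),("eraser",(200,186),(256,198),6),("sharp",(220,97),(245,93),6)]:
    p,q=f(*a,z),f(*b,z);d=p-q;print(n,((p+q)/2).round(1),np.linalg.norm(d).round(1),"yaw",np.arctan2(d[1],d[0]).round(3))
E
```

```text
[479.  -63.3   5. ] len 164.5 w 48.3 47.5 yaw 0.072
[ 483.3 -122.8    5. ] len 164.5 w 48.3 49.0 yaw 0.071
[ 487.7 -182.6    5. ] len 164.5 w 47.6 48.2 yaw 0.078
[ 492.1 -242.3    5. ] len 164.5 w 48.3 48.2 yaw 0.084
marker [530.5 363.3   8. ] 139.6 yaw 1.507
glue [416.2 359.9  12. ] 93.4 yaw 1.59
eraser [421.5 211.4   6. ] 62.0 yaw 1.304
sharp [527.7 206.    6. ] 27.3 yaw 1.679
```

Measured sizes match the given ones: trays 164.5 x 48 mm at 60 mm spacing, yaw 0.075. Next I move over the objects for a closer look.

```bash
python3 -m jog '[[0.001,-0.0465,0,0,0,0,0.085],[0.001,-0.0465,0,0,0,0,0.085],[0.001,-0.0465,0,0,0,0,0.085],[0.001,-0.0465,0,0,0,0,0.085],[0.001,-0.0465,0,0,0,0,0.085]]' | head -2
python3 -m jog '[[0.001,-0.0465,0,0,0,0,0.085],[0.001,-0.0465,0,0,0,0,0.085],[0.001,-0.0465,0,0,0,0,0.085],[0.001,-0.0465,0,0,0,0,0.085],[0,0,0,0,0,-0.1496,0.085]]'| head -2
python3 -m jog '[[0,0,0,0,0,-0.1496,0.085],[0,0,0,0,0,-0.1496,0.085],[0,0,0,0,0,-0.1496,0.085],[0,0,0,0,0,-0.1496,0.085],[0,0,0,0,0,-0.1496,0.085]]'| head -2
python3 -m jog '[[0,0,0,0,0,-0.1496,0.085],[0,0,0,0,0,-0.1496,0.085],[0,0,0,0,0,-0.1496,0.085],[0,0,0,0,0,-0.1496,0.085],[0,0,0,0,0,0,0.085]]'| head -2
python3 -m jog '[[0,0,0,0,0,0,0.085],[0,0,0,0,0,0,0.085]]'
python3 - <<'E'
from h import *
s=sense();print(s["eef_pos"].round(1),s["ee_rot"].round(4),s["joints"].round(2),s["time_s"])
snap("wrist","w2");np.save("w2.npy",tool(s))
E
```

```text
time_s: 2.15
eef_pos: [485.9, 80.9, 242.6]
time_s: 2.65
eef_pos: [475.9, 269.3, 242.2]
time_s: 3.15
eef_pos: [477.0, 264.9, 242.4]
time_s: 3.65
eef_pos: [477.0, 265.0, 242.4]
time_s: 3.85
eef_pos: [476.9, 265.4, 242.3]
ee_rot: [-0.0, 0.709, 0.705, 0.0]
force: [-0.0, -0.8, -0.9]
grip_width: 0.993
grip_force: 0.0
[476.9 265.4 242.3] [-0.      0.7089  0.7053  0.    ] [0.29 0.36 1.43 0.   1.35 0.3 ] 3.85
```

View pics/w2.png

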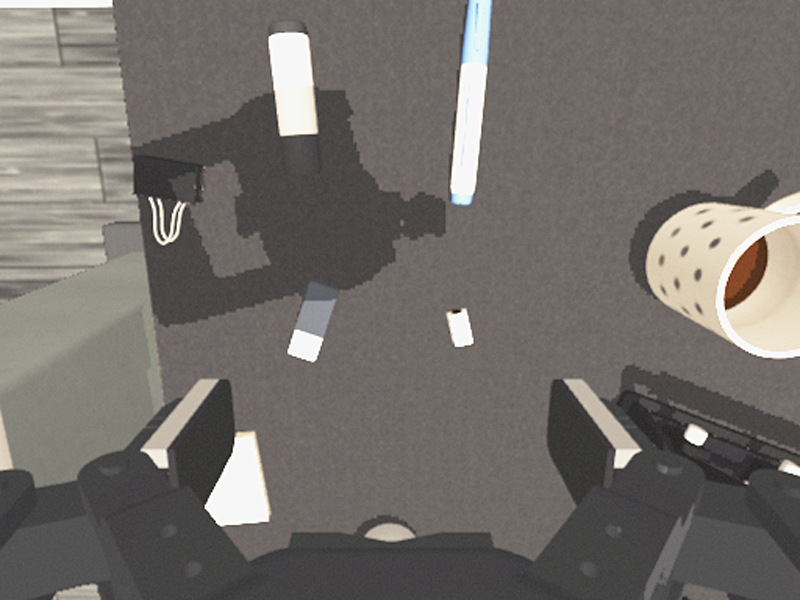

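Glue runs (289,22)–(303,170), eraser (323,285)–(303,358), sharpener (456,310)–(464,346). The marker's near end is at (462,203) with its axis through (477,65); the far end is out of view.

```bash
python3 - <<'E'
from h import *
c=eyes.calibration("wrist");T=np.load("w2.npy")@c["mount"]
for n,a,b,z in[("marker",(477,65),(462,203),8),("glue",(289,22),(303,170),12),("eraser",(323.5,285),(302.5,358),11),("sharp",(456.5,310),(464,346),10)]:
    p,q=(ray(c,T,u/1.5625,v/1.5625,z) for u,v in(a,b));d=p-q;e=d/np.linalg.norm(d)
    print(n,((p+q)/2).round(1),np.linalg.norm(d).round(1),"yaw",np.arctan2(d[1],d[0]).round(3),"marker c",(q+68*e).round(1) if n=="marker" else "")
E
```

```text
marker [529.1 341.6   8. ] 87.6 yaw 1.492 marker c [531.  365.7   8. ]
glue [416.5 365.4  12. ] 89.5 yaw 1.619 marker c 
eraser [420.2 213.8  11. ] 58.0 yaw 1.262 marker c 
sharp [526.9 208.3  10. ] 28.3 yaw 1.794 marker c
```

```bash
python3 - <<'E'
from h import *
go((527,207.5,16),1.79-np.pi/2)
E
```

```text
tcp [476.9 265.4 242.3] shift mm [-57.7  50.4 226.3] rot [ 0.     0.    -0.224] j [ 0.29  0.36  1.43 -0.    1.35  0.3 ]
```

```bash
python3 -m jog '[[-0.029,0.025,0.03,0,0,0,0.05],[-0.029,0.025,0.03,0,0,0,0.05],[0,0,0.04,0,0,0,0.05],[0,0,0.04,0,0,-0.112,0.05],[0,0,0.04,0,0,-0.112,0.05]]' 40
python3 -m jog '[[0,0,0,0,0,0,0.05],[0,0,0,0,0,0,0.05]]'
python3 - <<'E'
from h import *
go((527,207.5,16),1.79-np.pi/2)
snap("wrist","w3");np.save("w3.npy",tool())
E
```

```text
time_s: 4.4
eef_pos: [526.8, 207.2, 60.9]
ee_rot: [0.0, 0.624, 0.782, 0.0]
force: [1.6, 1.0, 0.6]
grip_width: 0.585
grip_force: 0.0
time_s: 4.6
eef_pos: [527.1, 207.6, 63.3]
ee_rot: [0.0, 0.626, 0.78, 0.0]
force: [0.2, -0.0, 1.4]
grip_width: 0.587
grip_force: 0.0
tcp [527.1 207.6  63.3] shift mm [-0.1 -0.2 47.3] rot [ 0.     0.    -0.001] j [ 0.17  0.6   1.57  0.    0.97 -0.05]
```

View pics/w3.png

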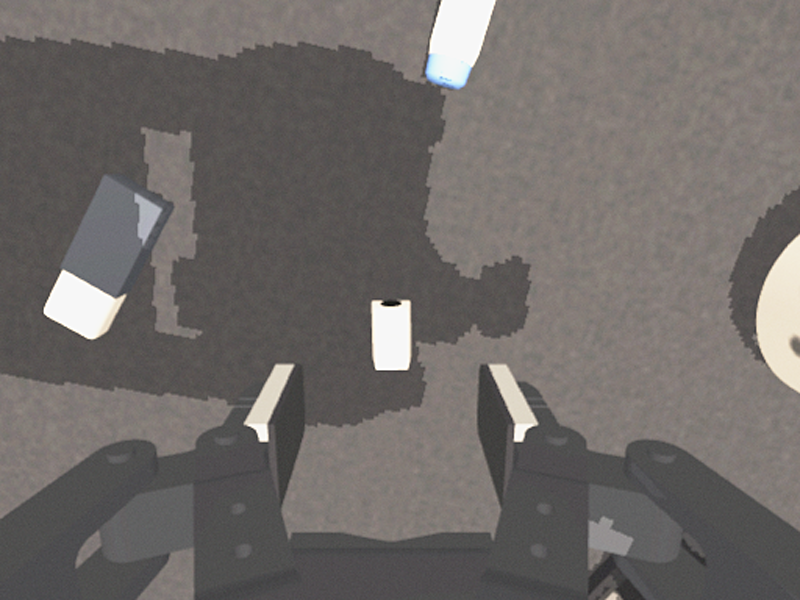

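The sharpener sits at (391,335) squarely between the pads, as predicted. I grasp it.

```bash
python3 -m jog '[[0,0,0.024,0,0,0,0.05],[0,0,0.0235,0,0,0,0.05],[0,0,0,0,0,0,0.05],[0,0,0,0,0,0,0.005],[0,0,0,0,0,0,0.005]]' 40
python3 -m jog '[[0,0,0,0,0,0,0.005],[0,0,0,0,0,0,0.005],[0,0,0,0,0,0,0.005],[0,0,0,0,0,0,0.005]]'
python3 -m jog '[[0,0,-0.04,0,0,0,0.005],[0,0,-0.04,0,0,0,0.005],[0,0,0,0,0,0,0.005]]'
python3 - <<'E'
from h import *
y=0.075-np.pi/2
b=np.array([492.1,-242.3,96]); go(b,y)
E
```

```text
time_s: 5.15
eef_pos: [527.9, 207.8, 17.0]
ee_rot: [0.001, 0.625, 0.781, 0.001]
force: [0.2, 0.7, -0.1]
grip_width: 0.252
grip_force: 0.0
time_s: 5.55
eef_pos: [527.8, 207.8, 16.9]
ee_rot: [0.001, 0.625, 0.781, 0.001]
force: [-0.3, 0.1, 5.9]
grip_width: 0.155
grip_force: 39.2
time_s: 5.85
eef_pos: [529.5, 208.1, 101.1]
ee_rot: [0.004, 0.624, 0.781, 0.004]
force: [0.5, 0.2, -0.8]
grip_width: 0.154
grip_force: 39.3
tcp [529.5 208.1 101.1] shift mm [-431.1 -135.7    3.8] rot [ 0.009  0.008 -1.424] j [ 0.17  0.55  1.54 -0.    1.04 -0.05]
```

```bash
python3 -m jog '[[-0.0431,-0.0136,0,0,0,0,0.005],[-0.0431,-0.0136,0,0,0,0,0.005],[-0.0431,-0.0136,0,0,0,0,0.005],[-0.0431,-0.0136,0,0,0,0,0.005],[-0.0431,-0.0136,0,0,0,0,0.005]]' |head -2
python3 -m jog '[[-0.0431,-0.0136,0,0,0,0,0.005],[-0.0431,-0.0136,0,0,0,0,0.005],[-0.0431,-0.0136,0,0,0,0,0.005],[-0.0431,-0.0136,0,0,0,0,0.005],[-0.0431,-0.0136,0,0,0,0,0.005]]' |head -2
python3 -m jog '[[0,0,0,0,0,0.143,0.005],[0,0,0,0,0,0.143,0.005],[0,0,0,0,0,0.143,0.005],[0,0,0,0,0,0.143,0.005],[0,0,0,0,0,0.143,0.005]]' |head -2
python3 -m jog '[[0,0,0,0,0,0.143,0.005],[0,0,0,0,0,0.143,0.005],[0,0,0,0,0,0.143,0.005],[0,0,0,0,0,0.143,0.005],[0,0,0,0,0,0.143,0.005]]' |head -2
python3 -m jog '[[0,0,0,0,0,0.143,0.005],[0,0,0,0,0,0.143,0.005],[0,0,0,0,0,0,0.005],[0,0,0,0,0,0,0.005]]'
python3 - <<'E'
from h import *
go((492.1,-242.3,19.5),0.075-np.pi/2)
E
```

```text
time_s: 6.35
eef_pos: [507.6, -19.4, 95.4]
time_s: 6.85
eef_pos: [488.6, -244.8, 95.4]
time_s: 7.35
eef_pos: [489.0, -243.0, 95.3]
time_s: 7.85
eef_pos: [489.1, -242.9, 95.3]
time_s: 8.25
eef_pos: [489.0, -242.9, 95.1]
ee_rot: [0.0, 0.999, 0.04, 0.0]
force: [0.1, 0.1, -0.7]
grip_width: 0.151
grip_force: 39.3
tcp [ 489.  -242.9   95.1] shift mm [ 3.1 -0.4 75.6] rot [ 0.    -0.     0.005] j [-0.68  0.52  1.61 -0.    1.01  0.81]
```

```bash
python3 -m jog '[[0.003,0,0.04,0,0,0.005,0.005],[0,0,0.025,0,0,0,0.005],[0,0,0.0105,0,0,0,0.005],[0,0,0,0,0,0,0.005],[0,0,0,0,0,0,0.005]]'
python3 -m jog '[[0,0,0,0,0,0,0.03],[0,0,0,0,0,0,0.03],[0,0,0,0,0,0,0.03]]'
python3 -m jog '[[0,0,-0.04,0,0,0,0.03],[0,0,-0.04,0,0,0,0.05],[0,0,0,0,0,0,0.05]]'
python3 - <<'E'
from h import *
snap("wrist","w4");np.save("w4.npy",tool())
go((420.5,213,96),1.262-np.pi/2)
E
```

```text
time_s: 8.75
eef_pos: [492.2, -242.9, 19.9]
ee_rot: [0.0, 0.999, 0.037, 0.0]
force: [0.1, 0.1, -0.3]
grip_width: 0.153
grip_force: 43.6
time_s: 9.05
eef_pos: [492.1, -242.7, 19.7]
ee_rot: [0.0, 0.999, 0.036, 0.0]
force: [-0.3, -0.3, -0.5]
grip_width: 0.349
grip_force: 0.0
time_s: 9.35
eef_pos: [494.0, -244.1, 104.4]
ee_rot: [0.003, 0.999, 0.036, 0.004]
force: [-0.7, 0.2, -0.4]
grip_width: 0.583
grip_force: 0.0
tcp [ 492.9 -243.3  101.8] shift mm [ -39.4 -460.4    4. ] rot [ 5.00e-03 -1.00e-03 -1.19e+00] j [-0.67  0.51  1.6   0.    1.03  0.83]
```

View pics/w4.png

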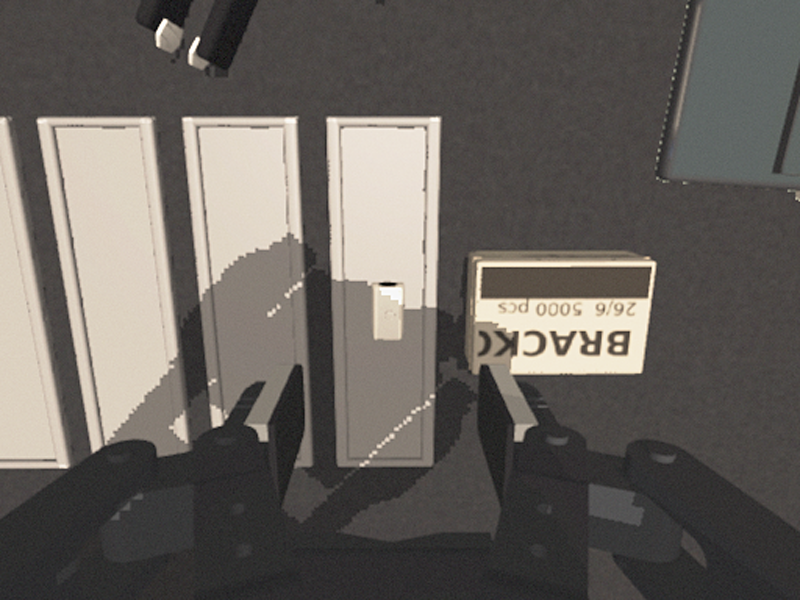

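The sharpener lies at (388,312) in bay_4, within 1.5 mm of the centreline (384.5) and straight. Next is the eraser.

```bash
python3 -m jog '[[-0.0039,-0.046,0,0,0,0,0.05],[-0.0039,-0.046,0,0,0,0,0.05],[-0.0039,-0.046,0,0,0,0,0.05],[-0.0039,-0.046,0,0,0,0,0.05],[-0.0039,-0.046,0,0,0,0,0.05]]' |head -2
python3 -m jog '[[-0.0039,-0.046,0,0,0,0,0.05],[-0.0039,-0.046,0,0,0,0,0.05],[-0.0039,-0.046,0,0,0,0,0.05],[-0.0039,-0.046,0,0,0,0,0.05],[-0.0039,-0.046,0,0,0,0,0.05]]' |head -2
python3 -m jog '[[0,0,0,0,0,-0.149,0.05],[0,0,0,0,0,-0.149,0.05],[0,0,0,0,0,-0.149,0.05],[0,0,0,0,0,-0.149,0.05],[0,0,0,0,0,-0.149,0.05]]' |head -2
python3 -m jog '[[0,0,0,0,0,-0.149,0.05],[0,0,0,0,0,-0.149,0.05],[0,0,0,0,0,-0.149,0.05],[0,0,0,0,0,0,0.05],[0,0,0,0,0,0,0.05]]'
python3 - <<'E'
from h import *
snap("wrist","w5");np.save("w5.npy",tool())
go((420.5,213,16),1.262-np.pi/2)
E
```

```text
time_s: 9.9
eef_pos: [454.9, -12.8, 98.5]
time_s: 10.4
eef_pos: [418.9, 215.1, 98.5]
time_s: 10.9
eef_pos: [419.4, 213.3, 98.3]
time_s: 11.4
eef_pos: [419.7, 213.3, 98.7]
ee_rot: [-0.0, 0.808, 0.589, -0.001]
force: [-0.5, -0.5, 0.1]
grip_width: 0.583
grip_force: 0.0
tcp [419.8 213.4  98.9] shift mm [-0.1  0.8 82.9] rot [-0.001  0.    -0.002] j [0.22 0.37 1.83 0.   0.94 0.53]
```

View pics/w5.png

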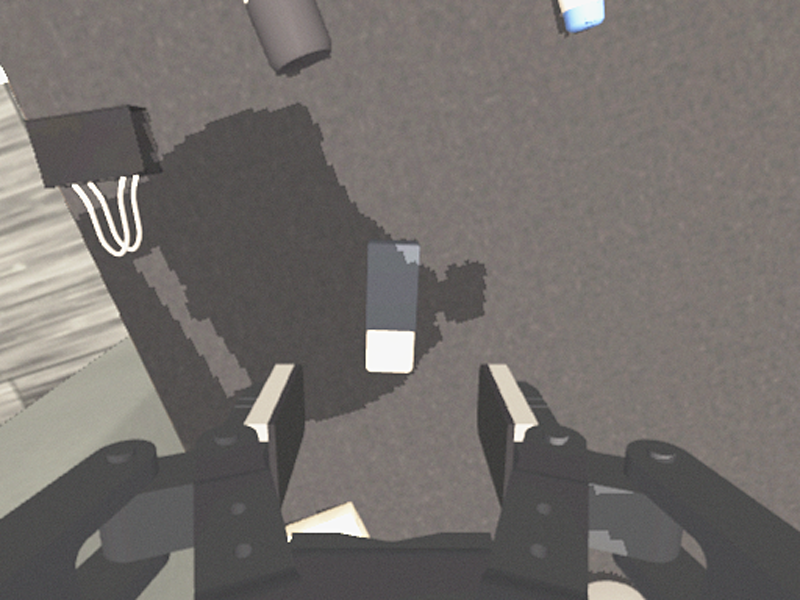

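The eraser is centred at (392,307) between the pads, where I expected it. I pick it up and carry it to bay_3.

```bash
python3 -m jog '[[0.001,0.001,0.042,0,0,0,0.05],[0,0,0.03,0,0,0,0.05],[0,0,0.011,0,0,0,0.05],[0,0,0,0,0,0,0.05],[0,0,0,0,0,0,0.01]]' 40
python3 -m jog '[[0,0,0,0,0,0,0.01],[0,0,0,0,0,0,0.01],[0,0,0,0,0,0,0.01],[0,0,0,0,0,0,0.01],[0,0,0,0,0,0,0.01]]'
python3 -m jog '[[0,0,-0.04,0,0,0,0.01],[0,0,-0.04,0,0,0,0.01],[0,0,0,0,0,0,0.01]]'
python3 - <<'E'
from h import *
go((487.7,-181.8,96),0.075-np.pi/2)
E
```

```text
time_s: 11.95
eef_pos: [421.9, 214.2, 17.3]
ee_rot: [0.0, 0.807, 0.59, 0.001]
force: [-0.2, -0.7, -0.7]
grip_width: 0.427
grip_force: 0.0
time_s: 12.45
eef_pos: [422.1, 214.3, 17.8]
ee_rot: [0.001, 0.807, 0.591, 0.001]
force: [-0.7, 0.1, 6.3]
grip_width: 0.228
grip_force: 39.1
time_s: 12.75
eef_pos: [423.9, 214.8, 101.6]
ee_rot: [0.002, 0.807, 0.591, 0.005]
force: [0.5, -0.1, -0.8]
grip_width: 0.226
grip_force: 39.4
tcp [423.9 214.8 101.6] shift mm [-358.8  180.6    5.3] rot [ 0.005 -0.01   1.189] j [0.22 0.37 1.83 0.   0.93 0.53]
```

```bash
python3 -m jog '[[-0.0399,0.0201,0,0,0,0,0.01],[-0.0399,0.0201,0,0,0,0,0.01],[-0.0399,0.0201,0,0,0,0,0.01],[-0.0399,0.0201,0,0,0,0,0.01],[-0.0399,0.0201,0,0,0,0,0.01]]' |head -2
python3 -m jog '[[-0.0399,0.0201,0,0,0,0,0.01],[-0.0399,0.0201,0,0,0,0,0.01],[-0.0399,0.0201,0,0,0,0,0.01],[-0.0399,0.0201,0,0,0,0,0.01],[0,0,0,0,0,0.1487,0.01]]' |head -2
python3 -m jog '[[0,0,0,0,0,0.1487,0.01],[0,0,0,0,0,0.1487,0.01],[0,0,0,0,0,0.1487,0.01],[0,0,0,0,0,0.1487,0.01],[0,0,0,0,0,0.1487,0.01]]' |head -2
python3 -m jog '[[0,0,0,0,0,0.1487,0.01],[0,0,0,0,0,0.1487,0.01],[0,0,0,0,0,0,0.01],[0,0,0,0,0,0,0.01]]'
python3 - <<'E'
from h import *
go((487.7,-181.8,20.2),0.075-np.pi/2)
E
```

```text
time_s: 13.25
eef_pos: [456.9, -8.3, 96.7]
time_s: 13.75
eef_pos: [485.8, -187.7, 96.6]
time_s: 14.25
eef_pos: [485.2, -182.9, 96.5]
time_s: 14.65
eef_pos: [485.2, -182.9, 96.4]
ee_rot: [0.0, 0.999, 0.039, 0.0]
force: [-0.5, -1.6, -0.3]
grip_width: 0.222
grip_force: 39.4
tcp [ 485.2 -182.9   96.4] shift mm [ 2.6 -0.9 76.2] rot [ 0.    -0.     0.003] j [-0.59  0.46  1.7   0.    0.98  0.91]
```

```bash
python3 -m jog '[[0.0026,-0.001,0.04,0,0,0,0.01],[0,0,0.025,0,0,0,0.01],[0,0,0.0112,0,0,0,0.01],[0,0,0,0,0,0,0.01],[0,0,0,0,0,0,0.01]]'
python3 -m jog '[[0,0,0,0,0,0,0.035],[0,0,0,0,0,0,0.035],[0,0,0,0,0,0,0.035]]'
python3 -m jog '[[0,0,-0.04,0,0,0,0.035],[0,0,-0.04,0,0,0,0.05],[0,0,0,0,0,0,0.05]]'
python3 - <<'E'
from h import *
snap("wrist","w6");np.save("w6.npy",tool())
go((416.5,364,96),1.61-np.pi/2)
E
```

```text
time_s: 15.15
eef_pos: [488.2, -182.1, 20.9]
ee_rot: [0.0, 0.999, 0.038, 0.001]
force: [-0.4, -0.7, 0.5]
grip_width: 0.226
grip_force: 46.9
time_s: 15.45
eef_pos: [488.0, -181.9, 20.7]
ee_rot: [0.0, 0.999, 0.037, 0.0]
force: [0.9, -0.9, -0.8]
grip_width: 0.412
grip_force: 0.0
time_s: 15.75
eef_pos: [489.9, -183.0, 105.0]
ee_rot: [0.003, 0.999, 0.037, 0.004]
force: [0.5, 0.4, 0.1]
grip_width: 0.587
grip_force: 0.0
tcp [ 488.8 -182.4  102.4] shift mm [ -31.5 -550.2    4.5] rot [ 6.000e-03 -1.000e-03 -1.536e+00] j [-0.58  0.46  1.68 -0.    0.99  0.91]
```

View pics/w6.png

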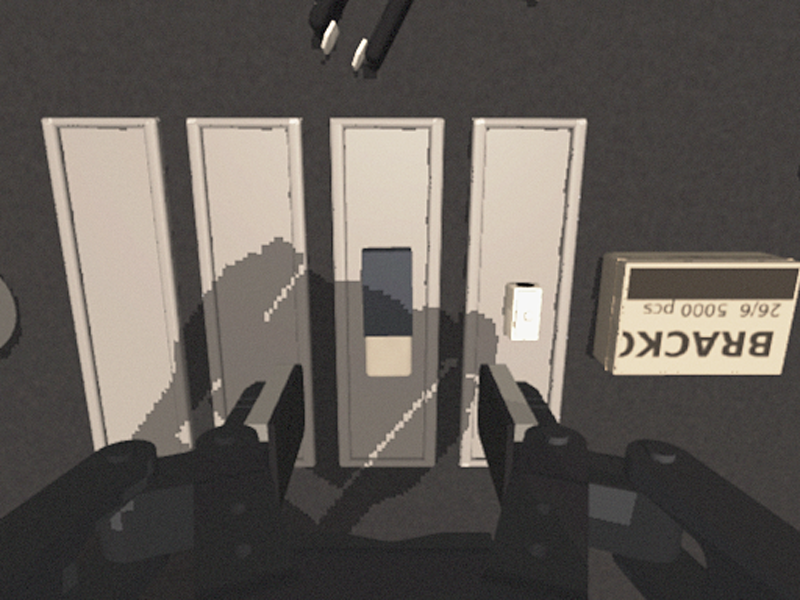

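The eraser is centred in bay_3 and straight, its footprint spanning (362–412, 247–376), and the sharpener has not moved. The glue stick is next.

```bash
python3 -m jog '[[-0.0026,-0.0459,0,0,0,0,0.055],[-0.0026,-0.0459,0,0,0,0,0.055],[-0.0026,-0.0459,0,0,0,0,0.055],[-0.0026,-0.0459,0,0,0,0,0.055],[-0.0026,-0.0459,0,0,0,0,0.055]]' |head -2
python3 -m jog '[[-0.0026,-0.0459,0,0,0,0,0.055],[-0.0026,-0.0459,0,0,0,0,0.055],[-0.0026,-0.0459,0,0,0,0,0.055],[-0.0026,-0.0459,0,0,0,0,0.055],[-0.0026,-0.0459,0,0,0,0,0.055]]' |head -2
python3 -m jog '[[-0.0026,-0.0459,0,0,0,0,0.055],[-0.0026,-0.0459,0,0,0,0,0.055],[0,0,0,0,0,-0.1396,0.055],[0,0,0,0,0,-0.1396,0.055],[0,0,0,0,0,-0.1396,0.055]]' |head -2
python3 -m jog '[[0,0,0,0,0,-0.1396,0.055],[0,0,0,0,0,-0.1396,0.055],[0,0,0,0,0,-0.1396,0.055],[0,0,0,0,0,-0.1396,0.055],[0,0,0,0,0,-0.1396,0.055]]' |head -2
python3 -m jog '[[0,0,0,0,0,-0.1396,0.055],[0,0,0,0,0,-0.1396,0.055],[0,0,0,0,0,-0.1396,0.055],[0,0,0,0,0,0,0.055],[0,0,0,0,0,0,0.055]]'
python3 - <<'E'
from h import *
snap("wrist","w7");np.save("w7.npy",tool())
go((416.5,364,16),1.61-np.pi/2)
E
```

```text
time_s: 16.3
eef_pos: [456.6, 47.9, 99.2]
time_s: 16.8
eef_pos: [426.7, 275.8, 99.1]
time_s: 17.3
eef_pos: [415.0, 365.3, 98.7]
time_s: 17.8
eef_pos: [415.3, 364.9, 98.8]
time_s: 18.3
eef_pos: [415.5, 365.0, 99.3]
ee_rot: [-0.0, 0.695, 0.719, -0.001]
force: [0.4, -0.3, 0.2]
grip_width: 0.644
grip_force: 0.0
tcp [415.6 365.1  99.5] shift mm [-1.1  1.  83.5] rot [-0.001  0.    -0.003] j [ 0.51  0.52  1.58 -0.    1.03  0.47]
```

View pics/w7.png

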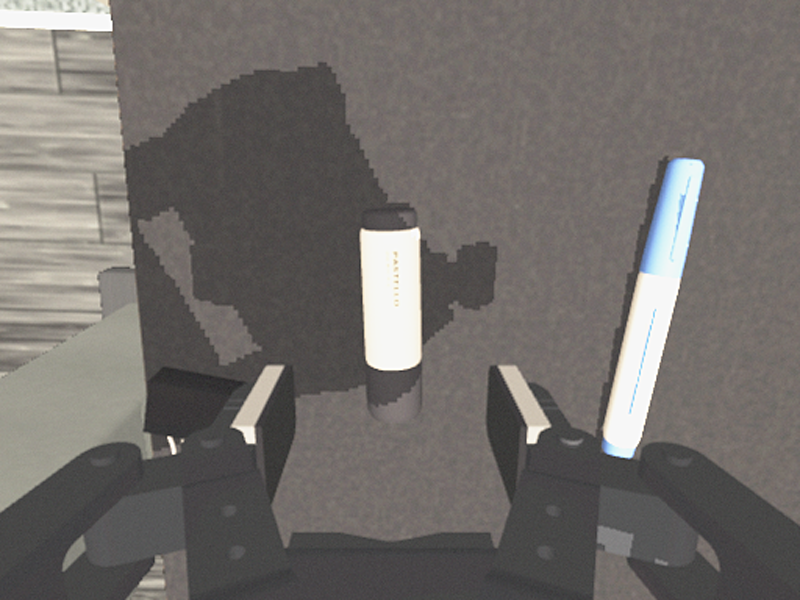

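The glue stick is centred at (392,311) between the pads. The marker is fully in view, ends (686,160) and (619,457). I grasp the glue and refine the marker from the same picture.

```bash
python3 -m jog '[[-0.001,0.001,0.042,0,0,0,0.045],[0,0,0.03,0,0,0,0.045],[0,0,0.0115,0,0,0,0.045],[0,0,0,0,0,0,0.045],[0,0,0,0,0,0,0.012]]' 40
python3 -m jog '[[0,0,0,0,0,0,0.012],[0,0,0,0,0,0,0.012],[0,0,0,0,0,0,0.012],[0,0,0,0,0,0,0.012]]'
python3 -m jog '[[0,0,-0.04,0,0,0,0.012],[0,0,-0.045,0,0,0,0.012],[0,0,0,0,0,0,0.012]]'
python3 - <<'E'
from h import *
go((483.3,-122,100),0.075-np.pi/2)
c=eyes.calibration("wrist");T=np.load("w7.npy")@c["mount"]
p,q=(ray(c,T,u/1.5625,v/1.5625,8) for u,v in((686,159),(619,456)));d=p-q
print((p+q)/2,np.linalg.norm(d),np.arctan2(d[1],d[0]))
E
```

```text
time_s: 18.85
eef_pos: [417.5, 364.7, 17.7]
ee_rot: [0.0, 0.693, 0.721, 0.001]
force: [-0.4, -0.0, -0.1]
grip_width: 0.37
grip_force: 0.0
time_s: 19.25
eef_pos: [417.7, 364.8, 18.2]
ee_rot: [0.0, 0.693, 0.721, 0.001]
force: [-0.8, -0.9, 7.1]
grip_width: 0.27
grip_force: 39.6
time_s: 19.55
eef_pos: [419.3, 365.8, 107.7]
ee_rot: [0.002, 0.693, 0.721, 0.005]
force: [-0.2, -0.3, -1.1]
grip_width: 0.271
grip_force: 39.5
tcp [419.3 365.8 107.7] shift mm [-489.9   44.9    5.7] rot [ 0.004 -0.012  1.535] j [0.51 0.51 1.58 0.   1.04 0.47]
[530.13855101 364.52392521   8.        ] 137.65670772961917 1.5218895404302866
```

```bash
python3 -m jog '[[-0.049,0.0045,0,0,0,0,0.012],[-0.049,0.0045,0,0,0,0,0.012],[-0.049,0.0045,0,0,0,0,0.012],[-0.049,0.0045,0,0,0,0,0.012],[-0.049,0.0045,0,0,0,0,0.012]]' |head -2
python3 -m jog '[[-0.049,0.0045,0,0,0,0,0.012],[-0.049,0.0045,0,0,0,0,0.012],[-0.049,0.0045,0,0,0,0,0.012],[-0.049,0.0045,0,0,0,0,0.012],[-0.049,0.0045,0,0,0,0,0.012]]' |head -2
python3 -m jog '[[0,0,0,0,0,0.1396,0.012],[0,0,0,0,0,0.1396,0.012],[0,0,0,0,0,0.1396,0.012],[0,0,0,0,0,0.1396,0.012],[0,0,0,0,0,0.1396,0.012]]' |head -2
python3 -m jog '[[0,0,0,0,0,0.1396,0.012],[0,0,0,0,0,0.1396,0.012],[0,0,0,0,0,0.1396,0.012],[0,0,0,0,0,0.1396,0.012],[0,0,0,0,0,0.1396,0.012]]' |head -2
python3 -m jog '[[0,0,0,0,0,0.1396,0.012],[0,0,0,0,0,0,0.012],[0,0,0,0,0,0,0.012]]'
python3 - <<'E'
from h import *
go((483.3,-122,20.7),0.075-np.pi/2)
E
```

```text
time_s: 20.05
eef_pos: [448.8, 118.5, 101.8]
time_s: 20.55
eef_pos: [480.8, -125.7, 101.8]
time_s: 21.05
eef_pos: [480.8, -123.6, 101.6]
time_s: 21.55
eef_pos: [480.8, -123.5, 101.6]
time_s: 21.85
eef_pos: [480.9, -123.6, 101.6]
ee_rot: [0.0, 0.999, 0.039, 0.0]
force: [0.8, 0.1, 0.5]
grip_width: 0.269
grip_force: 39.4
tcp [ 480.9 -123.6  101.6] shift mm [ 2.5 -1.4 80.9] rot [ 0.    -0.     0.003] j [-0.49  0.41  1.76 -0.    0.97  1.  ]
```

```bash
python3 -m jog '[[0.0025,-0.0014,0.04,0,0,0.003,0.012],[0,0,0.03,0,0,0,0.012],[0,0,0.0109,0,0,0,0.012],[0,0,0,0,0,0,0.012],[0,0,0,0,0,0,0.012]]'
python3 -m jog '[[0,0,0,0,0,0,0.036],[0,0,0,0,0,0,0.036],[0,0,0,0,0,0,0.036]]'
python3 -m jog '[[0,0,-0.04,0,0,0,0.036],[0,0,-0.04,0,0,0,0.05],[0,0,0,0,0,0,0.05]]'
python3 - <<'E'
from h import *
snap("wrist","w8");np.save("w8.npy",tool())
go((530.3,365,96),1.51-np.pi/2)
E
```

```text
time_s: 22.35
eef_pos: [483.7, -122.2, 21.3]
ee_rot: [0.0, 0.999, 0.036, 0.0]
force: [0.0, -0.3, -0.4]
grip_width: 0.268
grip_force: 41.3
time_s: 22.65
eef_pos: [483.5, -122.1, 21.1]
ee_rot: [0.0, 0.999, 0.036, 0.0]
force: [0.6, 0.7, -0.3]
grip_width: 0.424
grip_force: 0.0
time_s: 22.95
eef_pos: [485.5, -123.1, 105.4]
ee_rot: [0.002, 0.999, 0.036, 0.004]
force: [-0.2, -0.3, -0.3]
grip_width: 0.585
grip_force: 0.0
tcp [ 484.3 -122.5  102.9] shift mm [  80.6 -483.     5.9] rot [ 0.005 -0.002 -1.439] j [-0.48  0.42  1.75  0.    0.97  1.02]
```

View pics/w8.png

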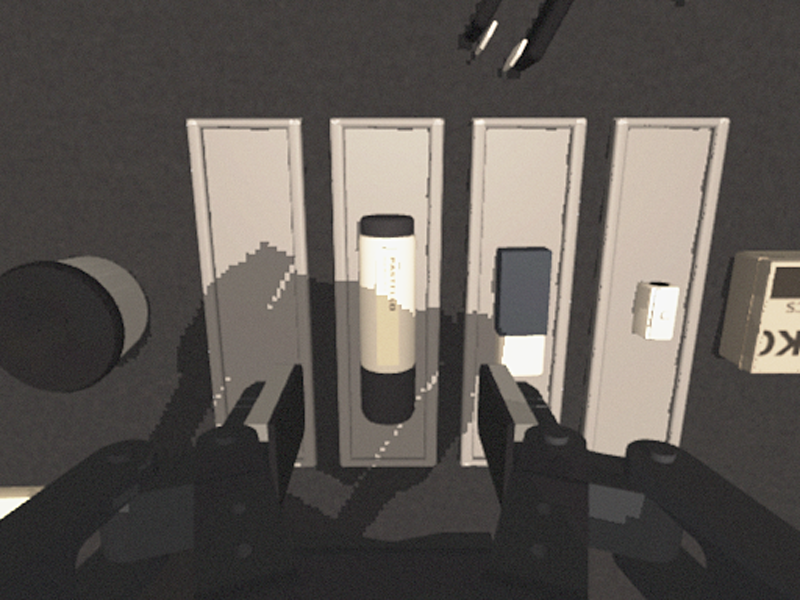

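The glue stick lies centred and straight in bay_2, at (387,318). Now the marker.

```bash
python3 -m jog '[[0.0082,-0.0485,0,0,0,0,0.045],[0.0082,-0.0485,0,0,0,0,0.045],[0.0082,-0.0485,0,0,0,0,0.045],[0.0082,-0.0485,0,0,0,0,0.045],[0.0082,-0.0485,0,0,0,0,0.045]]' |head -2
python3 -m jog '[[0.0082,-0.0485,0,0,0,0,0.045],[0.0082,-0.0485,0,0,0,0,0.045],[0.0082,-0.0485,0,0,0,0,0.045],[0.0082,-0.0485,0,0,0,0,0.045],[0.0082,-0.0485,0,0,0,0,0.045]]' |head -2
python3 -m jog '[[0,0,0,0,0,-0.1439,0.045],[0,0,0,0,0,-0.1439,0.045],[0,0,0,0,0,-0.1439,0.045],[0,0,0,0,0,-0.1439,0.045],[0,0,0,0,0,-0.1439,0.045]]' |head -2
python3 -m jog '[[0,0,0,0,0,-0.1439,0.045],[0,0,0,0,0,-0.1439,0.045],[0,0,0,0,0,-0.1439,0.045],[0,0,0,0,0,-0.1439,0.045],[0,0,0,0,0,-0.1439,0.045]]' |head -2
python3 -m jog '[[0,0,0,0,0,0,0.045],[0,0,0,0,0,0,0.045]]'
python3 - <<'E'
from h import *
snap("wrist","w9");np.save("w9.npy",tool())
go((530.3,365,15),1.51-np.pi/2)
E
```

```text
time_s: 23.5
eef_pos: [506.2, 124.8, 99.6]
time_s: 24.0
eef_pos: [529.9, 369.5, 99.2]
time_s: 24.5
eef_pos: [530.0, 367.4, 99.0]
time_s: 25.0
eef_pos: [530.0, 367.3, 99.0]
time_s: 25.2
eef_pos: [530.3, 367.4, 99.7]
ee_rot: [-0.0, 0.73, 0.684, -0.001]
force: [-0.1, 0.4, 0.1]
grip_width: 0.53
grip_force: 0.0
tcp [530.3 367.5  99.9] shift mm [-2.4  0.2 84.9] rot [-0.001  0.001 -0.003] j [0.42 0.7  1.27 0.   1.17 0.49]
```

View pics/w9.png

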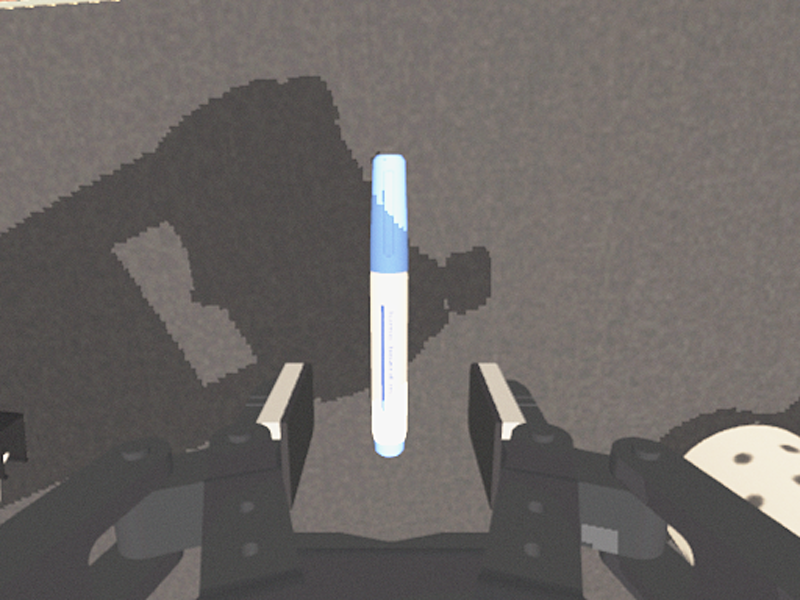

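```bash
python3 - <<'E'
from h import *
c=eyes.calibration("wrist");T=np.load("w9.npy")@c["mount"]
p,q=(ray(c,T,u/1.5625,v/1.5625,8) for u,v in((389.5,153),(389.5,457)));d=p-q
m=(p+q)/2;print(m,np.linalg.norm(d),np.arctan2(d[1],d[0]))
go((m[0],m[1],15),1.51-np.pi/2)
E
python3 -m jog '[[0,0,0.042,0,0,0,0.045],[0,0,0.03,0,0,0,0.045],[0,0,0.0125,0,0,0,0.045],[0,0,0,0,0,0,0.045],[0,0,0,0,0,0,0.005]]' 40
python3 -m jog '[[0,0,0,0,0,0,0.005],[0,0,0,0,0,0,0.005],[0,0,0,0,0,0,0.005],[0,0,0,0,0,0,0.005],[0,0,0,0,0,0,0.005]]'
python3 -m jog '[[0,0,-0.04,0,0,0,0.005],[0,0,-0.045,0,0,0,0.005],[0,0,0,0,0,0,0.005]]'
python3 - <<'E'
from h import *
go((479,-62.6,100),0.075-np.pi/2)
E
```

```text
[529.27440834 363.60308621   8.        ] 140.44834560586028 1.5058086369300308
tcp [530.3 367.5  99.9] shift mm [-3.9 -0.7 84.9] rot [-0.001  0.001 -0.003] j [0.42 0.7  1.27 0.   1.17 0.49]
time_s: 25.75
eef_pos: [531.3, 367.9, 17.6]
ee_rot: [0.0, 0.728, 0.685, 0.001]
force: [0.9, 0.4, -0.1]
grip_width: 0.367
grip_force: 0.0
time_s: 26.25
eef_pos: [531.5, 368.0, 18.2]
ee_rot: [0.001, 0.728, 0.685, 0.002]
force: [-0.6, -0.7, 6.8]
grip_width: 0.166
grip_force: 39.3
time_s: 26.55
eef_pos: [533.3, 369.0, 108.5]
ee_rot: [0.002, 0.728, 0.685, 0.006]
force: [-0.5, 0.9, 0.1]
grip_width: 0.168
grip_force: 39.4
tcp [533.3 369.  108.5] shift mm [-434.1  -28.1    5.7] rot [ 0.005 -0.013  1.435] j [0.42 0.7  1.26 0.   1.17 0.49]
```

```bash
python3 -m jog '[[-0.0482,-0.0027,0,0,0,0,0.005],[-0.0482,-0.0027,0,0,0,0,0.005],[-0.0482,-0.0027,0,0,0,0,0.005],[-0.0482,-0.0027,0,0,0,0,0.005],[-0.0482,-0.0027,0,0,0,0,0.005]]' |head -2
python3 -m jog '[[-0.0482,-0.0027,0,0,0,0,0.005],[-0.0482,-0.0027,0,0,0,0,0.005],[-0.0482,-0.0027,0,0,0,0,0.005],[-0.0482,-0.0027,0,0,0,0,0.005],[0,0,0,0,0,0.1435,0.005]]' |head -2
python3 -m jog '[[0,0,0,0,0,0.1435,0.005],[0,0,0,0,0,0.1435,0.005],[0,0,0,0,0,0.1435,0.005],[0,0,0,0,0,0.1435,0.005],[0,0,0,0,0,0.1435,0.005]]' |head -2
python3 -m jog '[[0,0,0,0,0,0.1435,0.005],[0,0,0,0,0,0.1435,0.005],[0,0,0,0,0,0.1435,0.005],[0,0,0,0,0,0.1435,0.005],[0,0,0,0,0,0,0.005]]' |head -2
python3 -m jog '[[0,0,0,0,0,0,0.005]]'
python3 - <<'E'
from h import *
snap("wrist","w10");np.save("w10.npy",tool())
go((483,-62.3,20.7),0.075-np.pi/2)
E
```

```text
time_s: 27.05
eef_pos: [502.1, 126.2, 101.7]
time_s: 27.55
eef_pos: [479.9, -68.8, 101.7]
time_s: 28.05
eef_pos: [480.2, -64.0, 101.6]
time_s: 28.55
eef_pos: [480.2, -64.0, 101.5]
time_s: 28.65
eef_pos: [480.1, -64.0, 101.4]
ee_rot: [0.0, 0.999, 0.039, 0.0]
force: [0.6, -0.5, 0.3]
grip_width: 0.166
grip_force: 39.3
tcp [480.1 -64.  101.4] shift mm [ 3.  -1.4 80.7] rot [ 0.    -0.     0.004] j [-0.37  0.39  1.79 -0.    0.96  1.12]
```

View pics/w10.png

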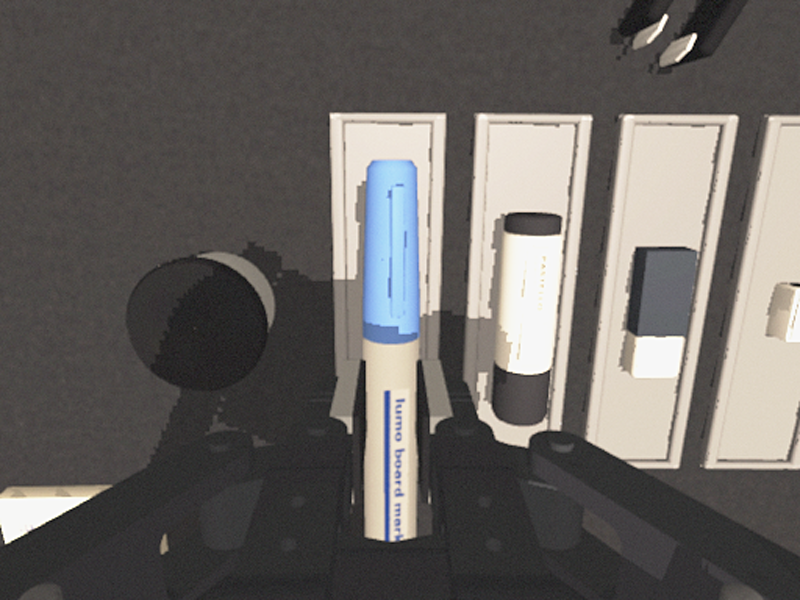

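The marker is held straight, over bay_1. I set it down.

```bash
python3 -m jog '[[0.003,-0.0014,0.04,0,0,0.003,0.005],[0,0,0.03,0,0,0,0.005],[0,0,0.0107,0,0,0,0.005],[0,0,0,0,0,0,0.005],[0,0,0,0,0,0,0.005]]'
python3 -m jog '[[0,0,0,0,0,0,0.028],[0,0,0,0,0,0,0.028],[0,0,0,0,0,0,0.028]]'
python3 -m jog '[[0,0,-0.04,0,0,0,0.028],[0,0,-0.04,0,0,0,0.04],[-0.03,0.04,-0.02,0,0,0,0.04],[-0.03,0.04,-0.03,0,0,0,0.04],[0,0,-0.03,0,0,0,0.04]]'
python3 -m jog '[[0,0,0,0,0,0,0.04],[0,0,0,0,0,0,0.04]]'
python3 - <<'E'
from h import *
snap("wrist","w11");np.save("w11.npy",tool())
E
```

```text
time_s: 29.2
eef_pos: [483.4, -62.5, 21.1]
ee_rot: [0.0, 0.999, 0.037, 0.0]
force: [0.4, 0.2, 0.2]
grip_width: 0.164
grip_force: 43.5
time_s: 29.5
eef_pos: [483.1, -62.4, 20.9]
ee_rot: [0.0, 0.999, 0.036, 0.0]
force: [0.2, -0.9, -0.4]
grip_width: 0.325
grip_force: 0.0
time_s: 30.0
eef_pos: [432.6, -140.2, 175.6]
ee_rot: [0.0, 0.999, 0.034, -0.001]
force: [0.4, -0.3, 0.3]
grip_width: 0.467
grip_force: 0.0
time_s: 30.2
eef_pos: [434.7, -137.4, 175.0]
ee_rot: [0.0, 0.999, 0.036, 0.0]
force: [0.9, -0.6, -0.0]
grip_width: 0.471
grip_force: 0.0
```

View pics/w11.png

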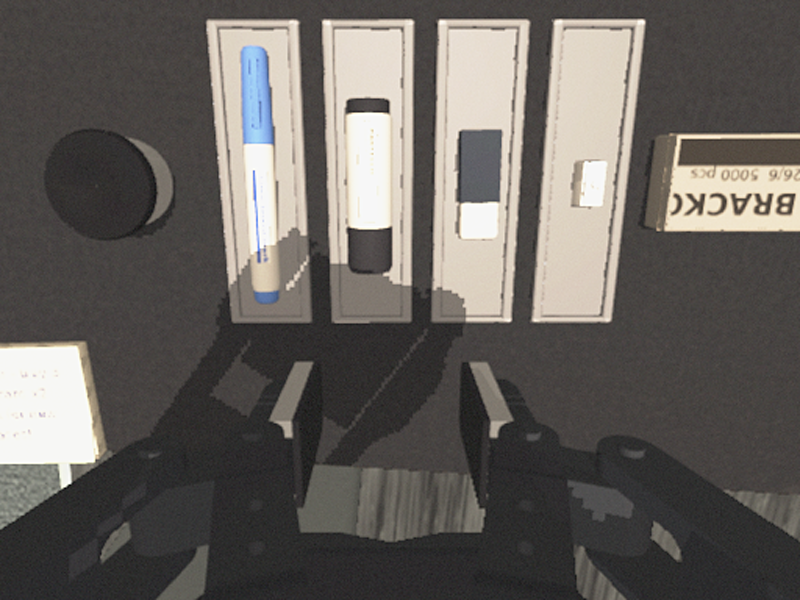

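The final picture shows the marker, glue, eraser and sharpener centred and straight in bays 1 to 4. The tub and box are in place, and the gripper is clear.

```bash
python3 -c "
from rig import finish_job
print(finish_job())"
```

```text
the job is handed in; nothing more can be done
None
```

The job is handed in at about 30 s on the robot's clock: the marker, glue stick, eraser and sharpener lie lengthwise along the middle of their trays in order of length, from the tub to the staple box, and neither the tub nor the box was touched.

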